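# Raise a top-heavy measuring cylinder on a click-stop lifting stage

## Task

Stand the stoppered measuring cylinder upright on the middle of the lifting stage's platform: set it down gently, never dropping or tipping it, and let go. Then turn the stage's knob the right number of clicks, until the platform carrying the cylinder is flush with the fixed deck of the stage, and leave it there. Do not push about or knock over the flask and the two bottles standing near.

Things in the scene. Friction and masses are not known exactly. Their poses are not given: they have to be found in the camera images.
- cylinder: clear measuring cylinder, 241 mm tall, about 0.3 kg, top-heavy by a round steel stopper fixed in its mouth (38 mm across, 217 to 241 mm up): centre of mass about 170 mm up. Grip it from above by the stopper, about 229 mm up; held lower it tilts easily. Tube 32 mm across, 15 to 217 mm up; hexagonal foot 58 x 66 mm. Origin: centre of the foot's underside; z along the tube
- lift: lifting stage fixed to the worktop, 120 (x) by 264 (y) mm. On its -y side a white gearbox with a flat deck on top, 82 mm above the worktop, which carries the knob; on its +y side an aluminium platform that the knob moves up and down, 8 mm a click. Origin: underside, near the middle; y from the gearbox towards the platform, z up
- knob (a point): on the upright axis of the round black ribbed knob, at the height to grip it (106 mm above the worktop); the knob is 54 mm across and spans 86 to 122 mm above the worktop; grip from above at any yaw. It clicks every 45 degrees: 0.2 to 0.35 N m to get over each click, then it snaps into the next and stays. Clockwise from above raises the platform. Its angle is not reported
- deck (a point): point on top of the gearbox's fixed deck, between knob and platform; its z is the deck's height
- platform_axis (a point): on the upright line through the platform's centre, at deck height: the top of the platform (110 x 104 mm) comes here when flush. Its present height is not reported: at the start it is 50, 58 or 66 mm above the worktop, so flush is 4, 3 or 2 clicks up, and it can go one click too far. Pressing it with more than about 20 N may drive it down a click
- bottle: white plastic bottle with a blue cap, 60 mm across, 125 mm tall; a bystander; origin at the centre of its underside
- flask: empty clear conical flask, 70 mm across, 110 mm tall, standing beyond the platform; a bystander; origin at the centre of its underside
- small_bottle: white plastic bottle with a red cap, 49 mm across, 100 mm tall, standing beyond the knob; a bystander; origin at the centre of its underside
Mind the look-alikes: they are no part of the job. Of the things that look like the cylinder, take the one that is farthest to the robot's right at the start.

How it is judged:
By the outcome, as a careful person would: the job done as asked, in the order asked, and still so for the second after the job is handed in, with the robot touching nothing.
It also fails if it takes over 72 s, if anything falls off the work surface, if the arm or the gripper's body presses on something with over 40 N, if the wrist force passes 120 N, or if a joint passes its speed limit or range.

## Robot

A 6-joint arm with a two-finger parallel gripper is mounted at the origin on a cart in front of the work surface, level with it; the furniture and walls round the work are solid. World frame = base frame: x ahead of the robot, y to its left, z up, the work surface at z = 0. Lengths are in m, angles in degrees, forces in N, time in s.
With the tool pointing down it reaches from about 0.25 to 0.725 m from the base axis. Payload 9.7 kg.
Tool frame: the origin (TCP) lies midway between the tips of the shut fingers; the grasp point (between the pads) lies bot.hold_point_z behind it (bot.hold_point_z is the distance from the TCP to the grasp point, in m); z points along the fingers, y is the line along which they close (so a half turn about z gives the same grasp; the last joint's range is limited). The gripper opens to 85 mm and grips with 20 to 120 N. Pads are 22 mm wide; open, the fingers measure 114 mm over their backs; the gripper's body (76 mm by 85 mm) begins 54 mm behind the grasp point. The pads swing forward as they close: fully open they stand 13 mm farther back than shut.
Start: joints at [-70.417, 4.979, 10.078, 95.1, 0, 90], TCP at [0.184, -0.518, 0.231] pointing down, gripper open.
Joint ranges: [-179.16, 179.16], [-48.56, 103.87], [-65.8, 70.77], [-126.05, 130.52], [-82.76, 87.17], [-180, 180]. Speed limits (degrees/s): [127.2, 127.2, 147.25, 180, 180, 180].

## Interface

Orientations are given as [roll, pitch, yaw] about the fixed x, y, z axes, in that order (R = Rz(yaw) Ry(pitch) Rx(roll)).
In Python, from workcell import bot, camera, camera_model, ticket gives the robot as it stands.
- The arm moves only by the tool send_rows, never from a script. Its argument "targets" is text: rows parted by semicolons, each of 5 numbers parted by spaces: the shift along the tool's x, y, z in mm, then the turn about the tool's z in degrees, then the closure in counts, from 0 (fully open) to 255 (shut). A call has 1 to 20 rows; each row is the pose to reach, as a shift and turn from the pose commanded when the call began, along the tool's axes at that moment; what a row does not reach only later rows make up. A row lasts 1/8 s, in which the tool goes at most 62.5 mm and 10.7 degrees, less where a joint would pass 70% of its speed; a pose out of reach is approached as far as the arm can. A call with a gripper value outside its range is refused whole. The fingers move at their own pace and stop on an object; "newtons" is the grip in N (left out, the last holds). Time passes only in rows, so rows that repeat a pose let the fingers close. It gives the time, the measured TCP pose, the force, the opening and the grip force at its end, in the units of the state.
- bot.get_obs(): the state, without advancing time (a new reading comes with each control period).
- camera(name): name is "scene" or "top"; returns the picture (400x640x3 uint8, blue, green, red); there is no depth.
- camera_model(name): a dict with "K" (3x3 intrinsics, pixels), "pose" (4x4, takes a point from camera to world coordinates). Camera axes: x right, y down, z forward; pixel columns grow to the right and rows downward; lengths in m; the calibration is good to about 2 mm. A picture is of the moment at which its call begins. camera_model takes no time and is no camera call.
- ticket.job_done(): hands the job in; it is judged then, once.
The state is a dict: "time": time; "q": joint angles; "qd": joint speeds; "joint_efforts": joint torques, N m; "ee_pos": TCP position; "tcp_rot": TCP orientation; "wrist_force": force on the tool from outside, world axes, zero at the start; "torque": the same for the moment, N m; "opening": finger opening in m; "grasp_force": force on a finger pad.
Only numpy, scipy, OpenCV 4.12 (cv2) and the standard library are available. Lean on these libraries where they do the work, as an engineer would, in place of code of your own. Each camera call takes 0.05 s, during which the arm holds its last target. There are 200 camera calls.

## Working session

There is one attempt and no reset: what is moved stays moved. The work goes in short steps, Python scripts to look and compute and a tool call to move; the robot and the scene stay as the last step left them, time stands still between calls to the robot, and variables do not carry over. Pictures are saved under pics/ and viewed, at most 10 in all, crops included, and the job is handed in when it is done.

Besides the shell and the picture viewer there is one more tool, called after ">>>" by a JSON object that holds its "op" and its "data", one argument or row to a line. send_rows: Moves the arm, as the interface text tells. Its arguments: {"type":"object","properties":{"targets":{"type":"string"},"newtons":{"type":"number"}},"required":["targets"]}

```bash
mkdir -p pics; ls
python3 - <<'E'
from workcell import bot,camera,camera_model
import cv2,numpy as np
np.set_printoptions(precision=4,suppress=True)
for n in("scene","top"):
    im=camera(n);cv2.imwrite(f"pics/{n}0.png",im);m=camera_model(n);print(n,m["K"],m["pose"])
print(bot.get_obs(),bot.hold_point_z)
E
```

```text
pics
scene [[391.7758   0.     316.94  ]
 [  0.     391.7758 195.2431]
 [  0.       0.       1.    ]] [[-0.5937 -0.5046  0.6268 -0.0199]
 [-0.8047  0.373  -0.4619  0.7729]
 [-0.0008 -0.7786 -0.6275  0.6843]
 [ 0.      0.      0.      1.    ]]
top [[363.076    0.     315.2708]
 [  0.     363.076  203.9874]
 [  0.       0.       1.    ]] [[-0.0224 -0.9929  0.1172  0.4778]
 [-0.9997  0.0215 -0.0084  0.3357]
 [ 0.0058 -0.1174 -0.9931  1.1408]
 [ 0.      0.      0.      1.    ]]
{'time': 0.1, 'q': array([-70.4156,   5.0059,  10.0398,  95.0996,   0.0019,  89.9999]), 'qd': array([-0.077 , -0.0595,  0.1421, -0.0003,  0.1743,  0.0418]), 'joint_efforts': array([ -0.0004, -52.1562,  46.5653,   0.016 ,   0.    ,  -0.    ]), 'ee_pos': array([ 0.1843, -0.518 ,  0.2307]), 'tcp_rot': array([-179.9343,   -0.0019,   19.5846]), 'wrist_force': array([-1.2047,  0.1566,  0.6657]), 'torque': array([-0.0438,  0.0223, -0.0184]), 'grasp_force': 0.0, 'opening': 0.08492075417539785} 0.0187
```

View pics/scene0.png

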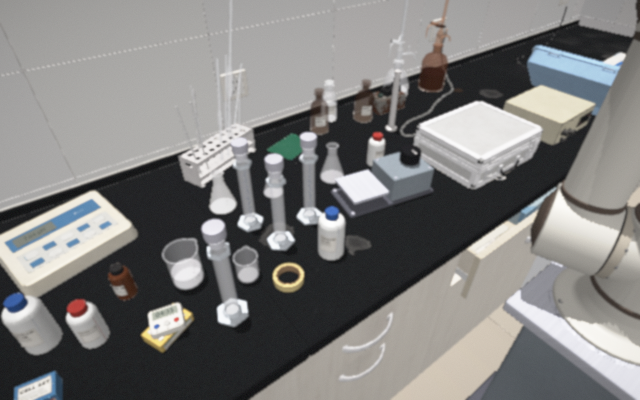

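View pics/top0.png

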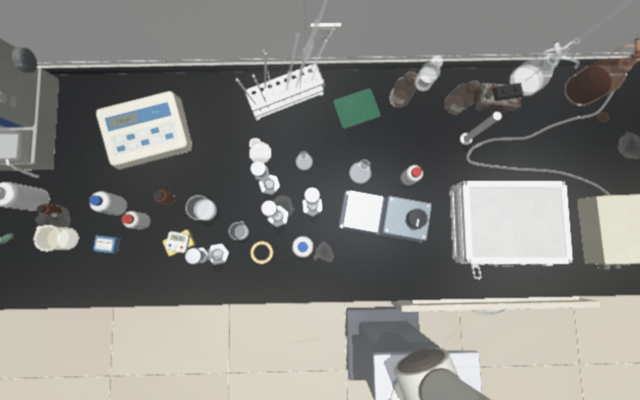

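Top view: lift platform at (362,211), gearbox (407,218), knob (416,218). Cylinder-like candidates are, in top/scene pixels:
- (266,183)/(250,220)
- (275,212)/(280,238)
- (312,200)/(309,215)
- (218,254)/(232,312)
- a thin stand at the back, (470,138)/(395,100)

Robot's right is image right in the top view. (312,200) therefore fits, unless the object at the back is a cylinder too, so I'll check with a crop.

Run:
```python
import cv2,numpy as np
s=cv2.imread("pics/scene0.png");t=cv2.imread("pics/top0.png")
c=lambda im,x,y,w,h,W,H:cv2.resize(im[y:y+h,x:x+w],(W,H),interpolation=cv2.INTER_CUBIC)
L=c(s,286,20,160,240,400,600)
R=np.vstack([c(t,290,162,160,90,400,225),c(s,286,125,65,105,232,375) if 0 else np.hstack([c(s,286,125,64,120,200,375),c(t,452,95,64,120,200,375)])])
cv2.imwrite("pics/crop1.png",np.hstack([L,R]))
```

```text
(no output)
```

View pics/crop1.png

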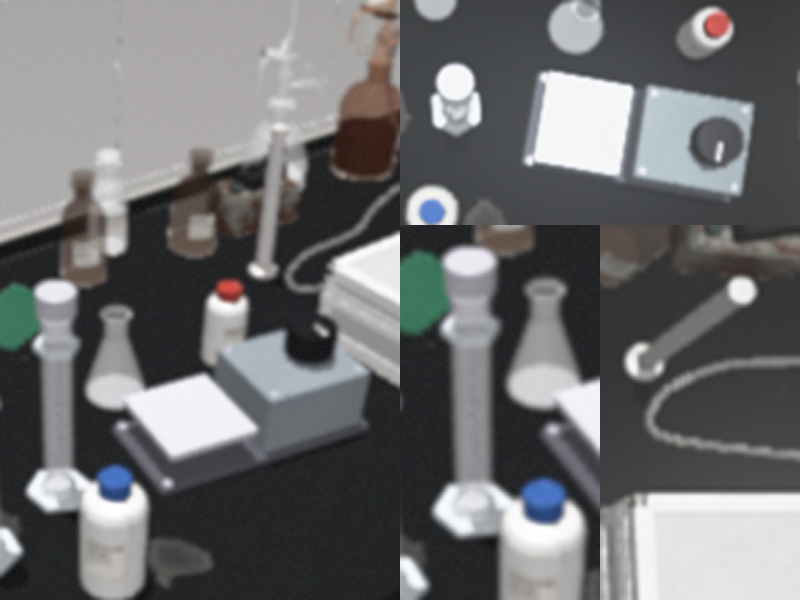

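The crop confirms it. The target is the clear cylinder with the steel stopper, at top (312,195) stopper / (312,205) foot and scene (309,137)/(309,216). The object at the back is an opaque thin stand on a round base, with no stopper or hexagonal foot. The blue-capped bottle stands close to the target's -x side.

```bash
cat > h.py <<'E'
import cv2,numpy as np
from workcell import bot,camera,camera_model
np.set_printoptions(precision=4,suppress=True)
M={n:camera_model(n) for n in("scene","top")}
def ray(n,p):
    m=M[n];d=np.linalg.inv(m["K"])@[p[0],p[1],1];P=np.array(m["pose"])
    d=P[:3,:3]@d;return P[:3,3],d/np.linalg.norm(d)
def onz(n,p,z):
    o,d=ray(n,p);return o+d*(z-o[2])/d[2]
def tri(ps,pt):
    A=np.zeros((3,3));b=np.zeros(3);R=[ray("scene",ps),ray("top",pt)]
    for o,d in R:
        Q=np.eye(3)-np.outer(d,d);A+=Q;b+=Q@o
    X=np.linalg.solve(A,b);return X,max(np.linalg.norm((np.eye(3)-np.outer(d,d))@(X-o)) for o,d in R)
def proj(n,X):
    T=np.linalg.inv(M[n]["pose"]);c=M[n]["K"]@(T[:3,:3]@X+T[:3,3]);return c[:2]/c[2]
def blobs(im,mask,roi,amin=15):
    x,y,w,h=roi;m=np.zeros(mask.shape,np.uint8);m[y:y+h,x:x+w]=mask[y:y+h,x:x+w].astype(np.uint8)
    return sorted([c for c in cv2.findContours(m,cv2.RETR_EXTERNAL,cv2.CHAIN_APPROX_NONE)[0] if cv2.contourArea(c)>=amin],key=cv2.contourArea,reverse=True)
E
python3 - <<'E'
from h import *
s=cv2.imread("pics/scene0.png");t=cv2.imread("pics/top0.png")
def show(l,im,mask,roi,k=2):
    for c in blobs(im,mask,roi)[:k]:
        r=cv2.minAreaRect(c);m=cv2.moments(c);print(l,"area",m['m00'],"cen %.1f %.1f"%(m['m10']/m['m00'],m['m01']/m['m00']),"bb",cv2.boundingRect(c),"box",cv2.boxPoints(r).round(1).tolist(), "poly",cv2.approxPolyDP(c,4,True)[:,0].tolist() if len(c)>60 else "")
g=lambda im:cv2.cvtColor(im,cv2.COLOR_BGR2GRAY)
hs,ht=cv2.cvtColor(s,cv2.COLOR_BGR2HSV),cv2.cvtColor(t,cv2.COLOR_BGR2HSV)
for th in(215,235): show(f"top stopper>{th}",t,g(t)>th,(298,184,30,34))
show("top plat",t,g(t)>200,(338,185,50,55),1); show("scene plat",s,g(s)>200,(325,160,70,55),1)
show("top deck",t,(g(t)>120)&(g(t)<200),(380,190,60,60),1)
show("top knob",t,g(t)<90,(396,200,32,36),1); show("scene knob",s,g(s)<60,(396,144,28,24),1)
show("scene stopper",s,g(s)>150,(297,128,24,32),2)
for n,im,h in(("scene",s,hs),("top",t,ht)):
    blue=(h[...,0]>100)&(h[...,0]<125)&(h[...,1]>120); red=((h[...,0]<8)|(h[...,0]>172))&(h[...,1]>100)
    show(n+" blue",im,blue,(290,190,60,70),1); show(n+" red",im,red,(365,120,60,60),1)
print(g(s)[126:160:2,296:322:2]);
E
```

```text
top stopper>215 area 138.0 cen 311.7 194.5 bb (305, 188, 14, 14) box [[305.0, 188.0], [318.0, 188.0], [318.0, 201.0], [305.0, 201.0]] poly 
top stopper>215 area 31.0 cen 304.9 206.3 bb (303, 200, 5, 13) box [[301.8999938964844, 200.39999389648438], [305.29998779296875, 199.6999969482422], [307.70001220703125, 211.6999969482422], [304.29998779296875, 212.3000030517578]] poly 
top stopper>235 area 123.0 cen 311.7 194.5 bb (305, 188, 14, 14) box [[302.5, 194.5], [311.5, 185.5], [320.5, 194.5], [311.5, 203.5]] poly 
top stopper>235 area 16.0 cen 304.9 207.0 bb (303, 201, 5, 11) box [[302.8999938964844, 201.10000610351562], [306.1000061035156, 200.8000030517578], [307.20001220703125, 210.89999389648438], [304.0, 211.1999969482422]] poly 
top plat area 1206.0 cen 362.6 211.0 bb (340, 191, 43, 41) box [[339.70001220703125, 226.8000030517578], [345.70001220703125, 189.6999969482422], [382.8999938964844, 195.60000610351562], [376.8999938964844, 232.6999969482422]] poly [[347, 191], [340, 226], [377, 231], [382, 197]]
scene plat area 1037.5 cen 357.5 184.4 bb (325, 170, 63, 32) box [[325.0, 17
[... 1765 characters left out ...]
09 232 235 236 235 233 207 124  97  98]
 [ 97  89 188 236 235 235 234 234 233 230 159  47  39]
 [ 97  98 168 227 234 235 235 233 231 210 127  41  35]
 [ 97  97 124 164 199 220 222 207 183 147  98  40  34]
 [ 97  98 119 137 142 148 152 148 141 134  98  41  36]
 [ 97  99 117 136 144 146 147 144 141 132  94  39  38]
 [ 98  99 115 139 144 144 145 143 141 128  74  36  36]
 [ 96  97 103 141 167 166 165 164 166 119  50  37  37]
 [ 98  99  98 124 164 175 178 173 161 105  41  38  36]
 [101  97  88 121 157 168 170 167 158 110  44  34  37]
 [ 93  83 105 187 174 170 171 170 169 142  86  42  35]
 [ 63  70 196 222 168 168 166 164 165 160 141  70  38]
 [ 38  87 203 198 152 146 149 148 148 152 136  66  35]]
```

Run:
```python
from h import *
s=cv2.imread("pics/scene0.png");t=cv2.imread("pics/top0.png");g=lambda im:cv2.cvtColor(im,cv2.COLOR_BGR2GRAY)
cen=lambda m:(m['m10']/m['m00'],m['m01']/m['m00'])
print("stopper",tri(cen(cv2.moments(blobs(s,g(s)>180,(297,128,24,17))[0])),(311.7,194.5)))
S=dict(pp=(335.5,180),mp=(354,201),mm=(387,191),pm=(367,170));T=dict(pp=(346.5,190.5),mp=(340,226.5),mm=(377,232),pm=(382.5,196.5))
P=np.array([tri(S[k],T[k])[0] for k in S]);print("plat",P,[tri(S[k],T[k])[1] for k in S])
for z in(.05,.058,.066):
    A=np.array([onz("scene",S[k],z) for k in S]);B=np.array([onz("top",T[k],z) for k in S]);print(z,"scene-top disagreement",np.linalg.norm(A-B,axis=1),"c",A.mean(0),B.mean(0),[np.linalg.norm(A[i]-A[(i+1)%4]) for i in range(4)])
D=np.array([onz("top",p,.082) for p in((389,195.5),(383,232.5),(425.5,239.5),(431,203))]);print("deck",D,D.mean(0))
for k in range(4): e=D[(k+1)%4]-D[k];print(np.linalg.norm(e),np.degrees(np.arctan2(e[1],e[0])))
print("knob rough",tri((410,152),(416.4,218.4)),onz("top",(416.4,218.4),.122))
print(g(t)[206:232:2,400:436:2]);print(g(s)[142:172:2,394:428:2])
print("foot",onz("top",(311.5,206),.0),"bottle",onz("top",(302.3,246.4),.125),tri((331.5,210),(302.3,246.4)),"small",onz("top",(416.3,171.4),.1),"flask",onz("top",(360,174),.0))
```

```text
stopper (array([0.6085, 0.336 , 0.2369]), np.float64(0.0004786562361497787))
plat [[0.6433 0.2268 0.0467]
 [0.5347 0.2522 0.0572]
 [0.5196 0.1443 0.0479]
 [0.6258 0.121  0.0452]] [np.float64(0.004509118343338023), np.float64(0.0026705390553587874), np.float64(0.002181802599872469), np.float64(0.00020101354053414215)]
0.05 scene-top disagreement [0.0099 0.0097 0.0052 0.0058] c [0.5791 0.1862 0.05  ] [0.5814 0.1873 0.05  ] [np.float64(0.0992282004206575), np.float64(0.09819259005310307), np.float64(0.10435353754156362), np.float64(0.10151668439931616)]
0.058 scene-top disagreement [0.0161 0.0054 0.0127 0.0154] c [0.5715 0.1936 0.058 ] [0.5807 0.1884 0.058 ] [np.float64(0.09797678579256942), np.float64(0.09695423600615503), np.float64(0.10303748481846016), np.float64(0.10023640859754049)]
0.066 scene-top disagreement [0.0244 0.0112 0.0215 0.025 ] c [0.564 0.201 0.066] [0.5799 0.1894 0.066 ] [np.float64(0.0967253711644814), np.float64(0.09571588195920686), np.float64(0.10172143209535682), np.float64(0.098956132795765)]
deck [[ 0.6233  0.1088  0.082 ]
 [ 0.5149  0.1313  0.082 ]
 [ 0.4919 
[... 1854 characters left out ...]
 102 174 189 188]
 [179 180 164  71  22  27  26  24  25  23  26  26  34 123 174 178 178]
 [180 179 167  83  21  24  24  25  25  20  27  25  45 141 179 170 171]
 [181 180 178 129  52  28  23  26  25  25  25  26  61 147 178 172 163]
 [179 179 179 161 117  70  46  41  35  34  42  62  90 149 177 179 176]
 [181 181 181 183 173 141 112  99  88  85  96 104 123 168 179 180 179]
 [182 180 180 182 182 180 172 166 145 140 143 158 167 178 180 179 178]
 [180 179 182 183 181 182 182 181 182 183 181 181 180 181 179 175 167]]
foot [0.6064 0.338  0.    ] bottle [0.4799 0.3657 0.125 ] (array([0.4798, 0.3656, 0.1242]), np.float64(0.0001931060590356573)) small [0.6902 0.0295 0.1   ] flask [0.7059 0.1808 0.    ]
```

```bash
cat >> h.py <<'E'
def shift(target,yaw):
    from scipy.spatial.transform import Rotation as Ro
    o=bot.get_obs();R=Ro.from_euler("xyz",o["tcp_rot"],degrees=True).as_matrix()
    d=R.T@(np.array(target)-o["ee_pos"])*1000
    print("t",o["time"],"shift mm",d.round(1),"turn",round((o["tcp_rot"][2]-yaw+180)%360-180,1))
E
python3 - <<'E'
from h import *
print(tri((275.5,160),(275,206)))
shift((.608,.3365,.275),100)
E
```

```text
(array([0.5846, 0.4324, 0.2244]), np.float64(0.0026610849080950954))
t 0.1 shift mm [ 685.6 -663.1  -43.5] turn -80.4
```

>>> {"op": "send_rows", "data": {
  "targets": "0 0 -44 0 0;40 -40 -44 -5 0;80 -80 -44 -10 0;120 -118 -44 -15 0;160 -156 -44 -20 0;200 -194 -44 -25 0;240 -232 -44 -30 0;280 -271 -44 -35 0;320 -310 -44 -40 0;360 -348 -44 -45 0;400 -387 -44 -50 0;440 -425 -44 -55 0;480 -464 -44 -60 0;520 -503 -44 -65 0;560 -541 -44 -70 0;600 -580 -44 -75 0;640 -619 -44 -80 0;670 -648 -44 -80 0;686 -663 -44 -80 0;686 -663 -44 -80 0"
}}

```text
time: 2.6
ee_pos: [0.6087, 0.3377, 0.2732]
tcp_rot: [-179.9, 0.0, 99.7]
wrist_force: [0.3, -0.4, 0.1]
opening: 0.0854
grasp_force: 0.0
```

>>> {"op": "send_rows", "data": {
  "targets": "-1 -1 15 0 0;-1 -1 30 0 0;-1 -1 45 0 0;-1 -1 58 0 0;-1 -1 66 0 0;-1 -1 66 0 0;-1 -1 66 0 0",
  "newtons": 40
}}

```text
time: 3.48
ee_pos: [0.6077, 0.3351, 0.2101]
tcp_rot: [180.0, -0.0, 99.6]
wrist_force: [0.5, 0.2, -0.5]
opening: 0.0854
grasp_force: 0.0
```

Run:
```python
from h import *
o=bot.get_obs();print(o["ee_pos"],o["tcp_rot"],o["wrist_force"])
s=camera("scene");t=camera("top")
cv2.imwrite("pics/g1.png",np.hstack([cv2.resize(s[90:240,250:400],(400,400)),cv2.resize(t[140:260,250:370],(400,400))]))
```

```text
[0.6077 0.3351 0.2101] [179.9549  -0.0158  99.5726] [ 0.4608  0.2197 -0.4738]
```

View pics/g1.png

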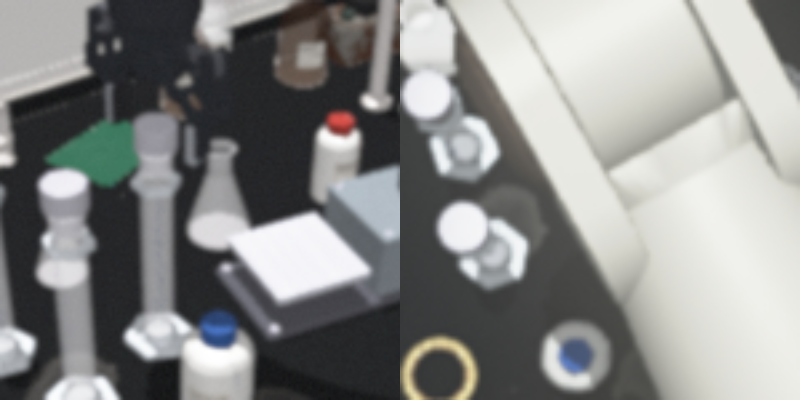

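The scene view shows the stopper at (155,135) in the crop, between the open fingers at (108,100) and (190,145). The cylinder is upright and untouched, so I'll close.

>>> {"op": "send_rows", "data": {
  "targets": "1.5 0 3 0 30;1.5 0 3 0 60;1.5 0 3 0 90;1.5 0 3 0 110;1.5 0 3 0 130;1.5 0 3 0 150;1.5 0 3 0 170;1.5 0 3 0 200;1.5 0 3 0 200;1.5 0 3 0 200;1.5 0 3 0 200;1.5 0 3 0 200",
  "newtons": 40
}}

```text
time: 5.08
ee_pos: [0.6075, 0.3368, 0.2065]
tcp_rot: [180.0, -0.0, 99.6]
wrist_force: [0.9, 0.3, 3.8]
opening: 0.0369
grasp_force: 40.9
```

>>> {"op": "send_rows", "data": {
  "targets": "0 0 -3 0 200;0 0 -8 0 200;0 0 -15 0 200;0 0 -25 0 200;0 0 -38 0 200;0 0 -52 0 200;0 0 -65 0 200;0 0 -75 0 200;0 0 -80 0 200;0 0 -80 0 200;0 0 -80 0 200"
}}

```text
time: 6.45
ee_pos: [0.6074, 0.3367, 0.2858]
tcp_rot: [-180.0, 0.0, 99.6]
wrist_force: [-1.2, -0.1, -3.5]
opening: 0.0366
grasp_force: 40.4
```

Run:
```python
from h import *
s=camera("scene");t=camera("top");cv2.imwrite("pics/s2.png",s);cv2.imwrite("pics/t2.png",t)
o=bot.get_obs();print(o)
cv2.imwrite("pics/g2.png",np.hstack([cv2.resize(s[60:240,250:430],(400,400)),cv2.resize(t[140:260,290:410],(400,400))]))
shift((.581,.1875,.2865),99.6)
```

```text
{'time': 6.55, 'q': array([ 29.0013,  30.2131,  47.9079, 107.7376,   0.0007, 109.419 ]), 'qd': array([0.0354, 0.0164, 0.1304, 0.0975, 0.0515, 0.0499]), 'joint_efforts': array([ -0.0031, -78.0437,  45.4134,   0.0084,  -0.0009,  -0.    ]), 'ee_pos': array([0.6073, 0.3367, 0.2858]), 'tcp_rot': array([-179.9593,    0.0136,   99.5823]), 'wrist_force': array([ 0.5317,  0.6999, -3.8763]), 'torque': array([ 0.0307, -0.0212,  0.0414]), 'grasp_force': 40.43541266466491, 'opening': 0.03690172689542571}
t 6.55 shift mm [-142.7  -50.8   -0.6] turn -0.0
```

View pics/g2.png

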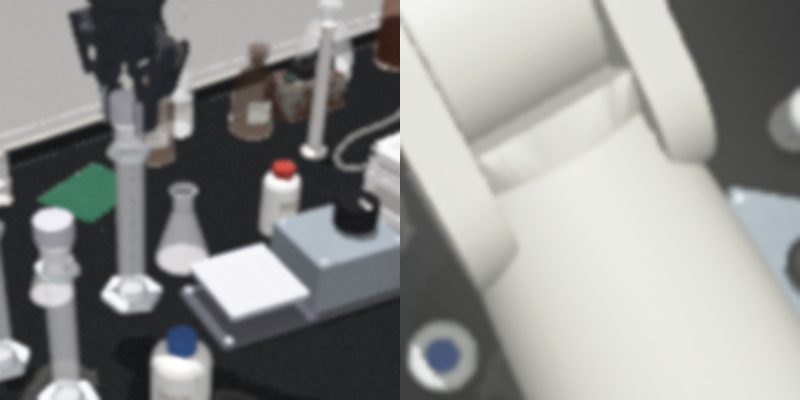

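>>> {"op": "send_rows", "data": {
  "targets": "-4 -1.5 0 0 200;-14 -5 0 0 200;-28 -10 0 0 200;-44 -15.5 0 0 200;-60 -21.5 0 0 200;-76 -27 0 0 200;-92 -33 0 0 200;-108 -38.5 0 0 200;-122 -43.5 0 0 200;-133 -47.5 0 0 200;-140 -50 0 0 200;-142.5 -51 0 0 200;-142.5 -51 0 0 200;-142.5 -51 0 0 200;-142.5 -51 0 0 200"
}}

```text
time: 8.43
ee_pos: [0.5808, 0.188, 0.2862]
tcp_rot: [-180.0, -0.0, 99.6]
wrist_force: [0.1, -0.3, -2.9]
opening: 0.037
grasp_force: 40.5
```

Run:
```python
from h import *
s=camera("scene");t=camera("top");cv2.imwrite("pics/s3.png",s)
o=bot.get_obs();e=o["ee_pos"];print(e,o["wrist_force"])
b=cv2.resize(s[60:220,290:450],(800,800),interpolation=cv2.INTER_CUBIC)[200:800]
cv2.imwrite("pics/g3.png",b)
q=lambda X:((proj("scene",X)-[290,60])*5-[0,200]).round()
print("foot pred",q([e[0],e[1],.079]),q([e[0],e[1],.2]))
for z in(.05,.058):print("below foot on platform",z,q([e[0],e[1],z]))
```

```text
[0.5808 0.1879 0.2862] [ 0.9613  0.2702 -3.3055]
foot pred [353. 381.] [370. 179.]
below foot on platform 0.05 [349. 425.]
below foot on platform 0.058 [350. 413.]
```

View pics/g3.png

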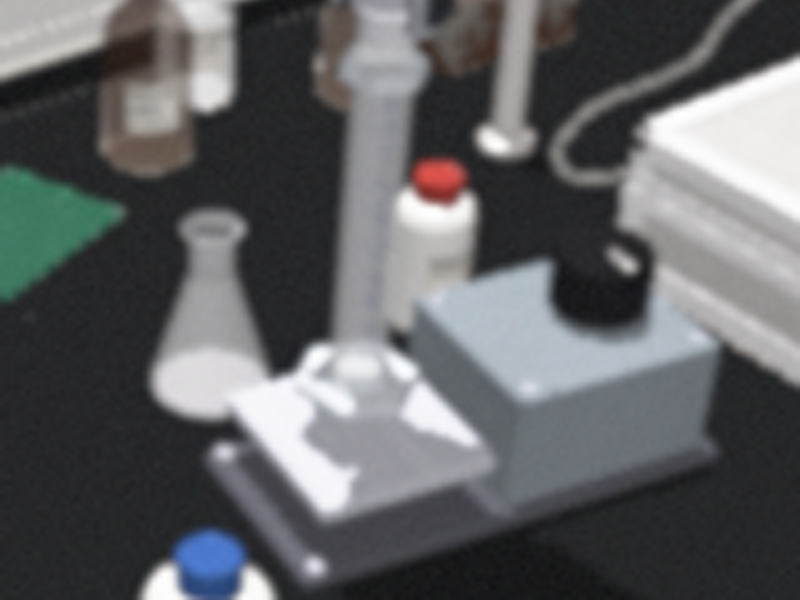

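The foot is at (357,380) in the crop, against (353,381) predicted for an upright cylinder, so it hangs straight. The platform's corners are near (230,397), (330,520) and (497,465), which needs a subpixel check of the centre and height.

Run:
```python
from h import *
g=lambda n:cv2.cvtColor(cv2.imread(n),cv2.COLOR_BGR2GRAY)
def quad(im,roi,th,hi=256):
    x,y,w,h=roi;k=8;u=cv2.resize(im[y:y+h,x:x+w],None,fx=k,fy=k,interpolation=cv2.INTER_CUBIC)
    m=cv2.morphologyEx(((u>th)&(u<hi)).astype(np.uint8),cv2.MORPH_OPEN,np.ones((41,41)))
    c=max(cv2.findContours(m,cv2.RETR_EXTERNAL,cv2.CHAIN_APPROX_NONE)[0],key=cv2.contourArea)
    h_=cv2.convexHull(c);e=.01
    while True:
        p=cv2.approxPolyDP(h_,e*cv2.arcLength(h_,True),True)
        if len(p)<=4: break
        e+=.005
    # refine: fit a line to the contour points near each side
    P=p[:,0].astype(float);C=c[:,0].astype(float);L=[]
    for i in range(len(P)):
        a,b=P[i],P[(i+1)%len(P)];d=(b-a)/np.linalg.norm(b-a);r=C-a;s=r@d;n=abs(r@[-d[1],d[0]]);l=np.linalg.norm(b-a)
        Q=C[(n<10)&(s>.15*l)&(s<.85*l)].astype(np.float32);vx,vy,x0,y0=cv2.fitLine(Q,cv2.DIST_HUBER,0,.01,.01).ravel();L.append((vx,vy,x0,y0))
    out=[]
    for i in range(len(L)):
        a,b=L[i-1],L[i];t=np.linalg.solve([[a[0],-b[0]],[a[1],-b[1]]],[b[2]-a[2],b[3]-a[3]]);out.append([(a[2]+t[0]*a[0]+.5)/k-.5+x,(a[3]+t[0]*a[1]+.5)/k-.5+y])
    return np.array(out)
s,t=g("pics/scene0.png"),g("pics/top0.png")
for th in (150,185):
    T=quad(t,(334,182,53,58),th);print("T",th,T.round(1).tolist())
    Sq=quad(s,(328,165,66,45),th+20);print("S",Sq.round(1).tolist())
    for z in(.05,.058,.066):
        A=np.array([onz("top",p,z) for p in T]);B=np.array([onz("scene",p,z) for p in Sq]);f=lambda A:[round(np.linalg.norm(A[i]-A[i-1]),4) for i in range(len(A))]
        print(z,A.mean(0)[:2],f(A),B.mean(0)[:2],f(B))
```

```text
T 150 [[348.20001220703125, 189.5], [383.70001220703125, 195.89999389648438], [377.6000061035156, 232.60000610351562], [341.8999938964844, 226.10000610351562]]
S [[326.0, 169.1999969482422], [370.0, 171.39999389648438], [390.0, 191.8000030517578], [354.29998779296875, 202.6999969482422]]
0.05 [0.5825 0.1831] [np.float64(0.1132), np.float64(0.1093), np.float64(0.1131), np.float64(0.1089)] [0.5875 0.1831] [np.float64(0.1621), np.float64(0.1231), np.float64(0.101), np.float64(0.1062)]
0.058 [0.5817 0.1842] [np.float64(0.1123), np.float64(0.1085), np.float64(0.1123), np.float64(0.1081)] [0.5798 0.1905] [np.float64(0.1601), np.float64(0.1215), np.float64(0.0998), np.float64(0.1048)]
0.066 [0.581  0.1854] [np.float64(0.1115), np.float64(0.1077), np.float64(0.1114), np.float64(0.1073)] [0.5721 0.1979] [np.float64(0.158), np.float64(0.12), np.float64(0.0985), np.float64(0.1035)]
T 185 [[348.79998779296875, 189.89999389648438], [383.1000061035156, 196.1999969482422], [377.20001220703125, 232.10000610351562], [342.6000061035156, 225.8000030517578]]
S [[388.3999938964844, 191.5], [354.3999938964844, 201.89999389648438], [328.3999938964844, 171.10000610351562], [369.6000061035156, 171.6999969482422]]
0.05 [0.5825 0.1829] [np.float64(0.1112), np.float64(0.1058), np.float64(0.1106), np.float64(0.1056)] [0.5859 0.1836] [np.float64(0.0975), np.float64(0.1011), np.float64(0.1482), np.float64(0.1148)]
0.058 [0.5817 0.184 ] [np.float64(0.1104), np.float64(0.105), np.float64(0.1098), np.float64(0.1048)] [0.5782 0.1911] [np.float64(0.0963), np.float64(0.0998), np.float64(0.1463), np.float64(0.1134)]
0.066 [0.581  0.1852] [np.float64(0.1096), np.float64(0.1042), np.float64(0.109), np.float64(0.1041)] [0.5706 0.1985] [np.float64(0.095), np.float64(0.0985), np.float64(0.1444), np.float64(0.1119)]
```

Run:
```python
from h import *
S=[(354.3,202.3),(389.2,191.6),(369.8,171.5)];T=[(342.2,226),(377.4,232.3),(383.4,196)]
for a,b in zip(S,T): print(*tri(a,b))
for z in(.042,.05,.058,.066): print(z,(onz("scene",S[0],z)+onz("scene",S[2],z))/2,(onz("top",T[0],z)+onz("top",T[2],z))/2)
shift((.582,.183,.2612),99.6)
```

```text
[0.5376 0.246  0.0477] 0.0011323928003447812
[0.5172 0.1412 0.046 ] 6.437915633114202e-05
[0.626  0.114  0.0371] 0.0033021317406531766
0.042 [0.5805 0.1784 0.042 ] [0.5832 0.1819 0.042 ]
0.05 [0.573  0.1858 0.05  ] [0.5824 0.183  0.05  ]
0.058 [0.5655 0.1932 0.058 ] [0.5816 0.1841 0.058 ]
0.066 [0.558  0.2006 0.066 ] [0.5809 0.1852 0.066 ]
t 8.525 shift mm [-5.   0.3 25. ] turn 0.0
```

>>> {"op": "send_rows", "data": {
  "targets": "-2 0 0 0 200;-5 0 2 0 200;-5 0 6 0 200;-5 0 11 0 200;-5 0 16 0 200;-5 0 20 0 200;-5 0 23 0 200;-5 0 25 0 200;-5 0 26 0 200;-5 0 26 0 200"
}}

```text
time: 9.78
ee_pos: [0.5816, 0.1828, 0.2603]
tcp_rot: [180.0, 0.0, 99.6]
wrist_force: [0.0, 0.1, -3.1]
opening: 0.0369
grasp_force: 40.5
```

>>> {"op": "send_rows", "data": {
  "targets": "0 0 0.5 0 200;0 0 1 0 200;0 0 1 0 200"
}}

```text
time: 10.15
ee_pos: [0.5816, 0.1828, 0.2593]
tcp_rot: [-180.0, 0.0, 99.6]
wrist_force: [-0.3, 0.2, -2.8]
opening: 0.0366
grasp_force: 40.5
```

>>> {"op": "send_rows", "data": {
  "targets": "0 0 0.5 0 200;0 0 1 0 200;0 0 1 0 200"
}}

```text
time: 10.52
ee_pos: [0.5816, 0.1828, 0.2582]
tcp_rot: [-180.0, 0.0, 99.6]
wrist_force: [0.5, -0.7, -2.6]
opening: 0.0366
grasp_force: 40.5
```

>>> {"op": "send_rows", "data": {
  "targets": "0 0 0.5 0 200;0 0 1 0 200;0 0 1 0 200"
}}

```text
time: 10.9
ee_pos: [0.5816, 0.1828, 0.2572]
tcp_rot: [-180.0, 0.0, 99.6]
wrist_force: [0.4, -0.2, -2.9]
opening: 0.0365
grasp_force: 40.5
```

>>> {"op": "send_rows", "data": {
  "targets": "0 0 0.4 0 200;0 0 0.7 0 200;0 0 0.7 0 200"
}}

```text
time: 11.28
ee_pos: [0.5816, 0.1828, 0.2566]
tcp_rot: [-180.0, -0.0, 99.6]
wrist_force: [-0.4, 0.3, -3.5]
opening: 0.0363
grasp_force: 40.5
```

>>> {"op": "send_rows", "data": {
  "targets": "0 0 0.4 0 200;0 0 0.7 0 200;0 0 0.7 0 200"
}}

```text
time: 11.65
ee_pos: [0.5817, 0.1828, 0.2564]
tcp_rot: [179.9, -0.0, 99.6]
wrist_force: [0.0, 0.4, 1.4]
opening: 0.0368
grasp_force: 40.9
```

>>> {"op": "send_rows", "data": {
  "targets": "0 0 0.3 0 200;0 0 0.5 0 200;0 0 0.5 0 200"
}}

```text
time: 12.02
ee_pos: [0.5818, 0.1828, 0.2563]
tcp_rot: [179.9, -0.0, 99.6]
wrist_force: [-0.4, 0.2, 5.7]
opening: 0.0368
grasp_force: 41.4
```

Contact came at TCP z = 0.2563, against 0.2065 on the table. The platform is therefore at 50 mm, which confirms 4 clicks. I'll release gently.

>>> {"op": "send_rows", "data": {
  "targets": "0 0 -0.3 0 200;0 0 -0.3 0 140;0 0 -0.3 0 125;0 0 -0.3 0 115;0 0 -0.3 0 105;0 0 -0.3 0 90;0 0 -0.3 0 70;0 0 -0.3 0 40;0 0 -0.3 0 0;0 0 -0.3 0 0;0 0 -0.3 0 0;0 0 -0.3 0 0",
  "newtons": 20
}}

```text
time: 13.52
ee_pos: [0.5816, 0.1828, 0.2557]
tcp_rot: [180.0, -0.0, 99.6]
wrist_force: [0.2, -0.1, 0.4]
opening: 0.0857
grasp_force: 0.0
```

Run:
```python
from h import *
s=camera("scene");o=bot.get_obs();e=o["ee_pos"];print(e,o["wrist_force"],o["opening"])
cv2.imwrite("pics/g4.png",cv2.resize(s[60:220,290:450],(640,640),interpolation=cv2.INTER_CUBIC)[:600])
q=lambda X:((proj("scene",X)-[290,60])*4).round()
print(q([.5818,.1828,.05]),q([.5818,.1828,.291]))
```

```text
[0.5816 0.1828 0.2557] [ 0.0063 -0.4539 -0.1366] 0.08542763190051941
[284. 496.] [314. 161.]
```

View pics/g4.png

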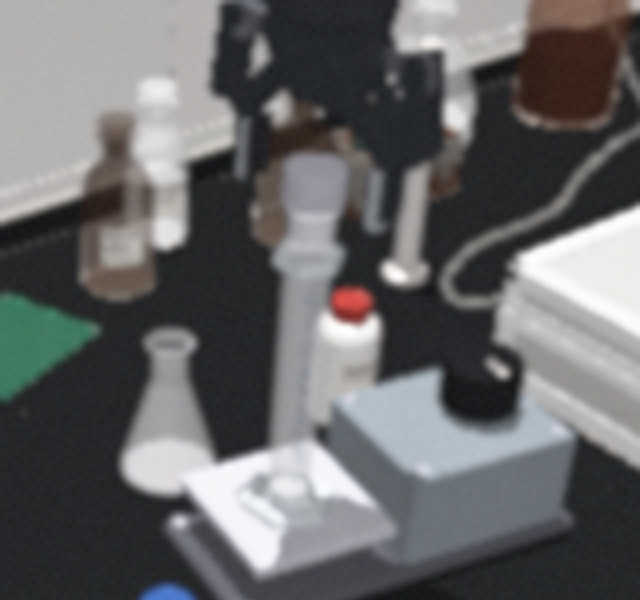

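The cylinder stands upright in the middle of the platform (foot at (288,495) in the crop) and the fingers are open and clear of the stopper. Next I retreat and go to the knob.

>>> {"op": "send_rows", "data": {
  "targets": "0 0 -5 0 0;0 0 -15 0 0;0 0 -30 0 0;0 0 -45 0 0;0 0 -60 0 0;0 0 -65 0 0;0 0 -65 0 0"
}}

```text
time: 14.45
ee_pos: [0.5818, 0.1828, 0.321]
tcp_rot: [180.0, -0.0, 99.6]
wrist_force: [-1.0, 0.2, -0.3]
opening: 0.0855
grasp_force: 0.0
```

Run:
```python
from h import *
print(onz("top",(417.4,218),.122),tri((410.4,151.5),(417.4,218)))
shift((.552,.041,.32),-76)
```

```text
[0.5521 0.0402 0.122 ] (array([0.5528, 0.0374, 0.1125]), np.float64(3.7945653260783314e-05))
t 14.45 shift mm [-134.9  -53.     0.9] turn 175.6
```

>>> {"op": "send_rows", "data": {
  "targets": "-10 -4 0 -10 0;-30 -12 0 -20 0;-55 -22 0 -30 0;-80 -31 0 -40 0;-105 -41 0 -50 0;-125 -49 0 -60 0;-136 -53 0 -70 0;-136 -53 0 -80 0;-136 -53 0 -90 0;-136 -53 0 -100 0;-136 -53 0 -110 0;-136 -53 0 -120 0;-136 -53 0 -130 0;-136 -53 0 -140 0;-136 -53 0 -150 0;-136 -53 0 -160 0;-136 -53 0 -170 0;-136 -53 0 -180 0;-136 -53 0 -184 0;-136 -53 0 -184 0"
}}

```text
time: 16.95
ee_pos: [0.5519, 0.0399, 0.3202]
tcp_rot: [180.0, 0.0, -76.5]
wrist_force: [0.5, -0.3, 0.5]
opening: 0.0854
grasp_force: 0.0
```

Run:
```python
from h import *
print(bot.get_obs()["q"]); shift((.552,.040,.089),-76)
s=camera("scene")
```

```text
[  4.1295   8.7116  24.3027 105.6322   0.0009 -99.4192]
t 16.95 shift mm [ -0.1  -0.3 231.2] turn -0.5
```

>>> {"op": "send_rows", "data": {
  "targets": "0 0 25 0 0;0 0 60 0 0;0 0 95 0 0;0 0 130 0 0;0 0 160 0 0;0 0 185 0 0;0 0 205 0 0;0 0 220 0 0;0 0 228 0 0;0 0 230 0 0;0 0 230 0 0;0 0 230 0 0"
}}

```text
time: 18.5
ee_pos: [0.5524, 0.0399, 0.0914]
tcp_rot: [-179.9, -0.0, -76.4]
wrist_force: [0.0, -0.2, 0.5]
opening: 0.0858
grasp_force: 0.0
```

Run:
```python
from h import *
s=camera("scene");t=camera("top");o=bot.get_obs();print(o["ee_pos"],o["wrist_force"])
cv2.imwrite("pics/g5.png",np.hstack([cv2.resize(s[60:220,290:450],(560,560),interpolation=cv2.INTER_CUBIC),cv2.resize(t[150:250,370:440],(240,560)[:2])]))
```

```text
[0.5523 0.0399 0.0912] [-0.0381 -0.1976 -0.1568]
```

View pics/g5.png

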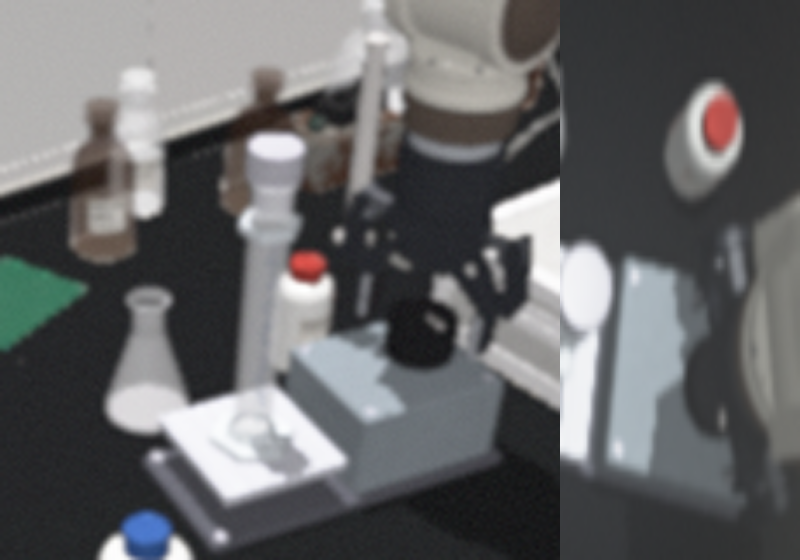

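The fingers straddle the knob at (420,330) in the crop, and the cylinder still stands at (250,430). I'll grip the knob.

>>> {"op": "send_rows", "data": {
  "targets": "0 0 2 0 30;0 0 4 0 60;0 0 4 0 80;0 0 4 0 100;0 0 4 0 120;0 0 4 0 140;0 0 4 0 140;0 0 4 0 140;0 0 4 0 140;0 0 4 0 140",
  "newtons": 40
}}

```text
time: 19.85
ee_pos: [0.5524, 0.04, 0.087]
tcp_rot: [-179.9, 0.0, -76.4]
wrist_force: [4.7, 2.6, 3.3]
opening: 0.0528
grasp_force: 43.2
```

>>> {"op": "send_rows", "data": {
  "targets": "0 0 0 4 140;0 0 0 8 140;0 0 0 12 140;0 0 0 16 140;0 0 0 20 140;0 0 0 24 140;0 0 0 28 140;0 0 0 32 140;0 0 0 36 140;0 0 0 40 140;0 0 0 45 140;0 0 0 45 140;0 0 0 45 140"
}}

```text
time: 21.48
ee_pos: [0.5534, 0.0398, 0.087]
tcp_rot: [-179.9, 0.1, -121.4]
wrist_force: [9.8, 0.5, 0.9]
opening: 0.0531
grasp_force: 43.0
```

Run:
```python
from h import *
o=bot.get_obs();print(o["q"],o["torque"],o["wrist_force"],o["opening"])
s=camera("scene");cv2.imwrite("pics/s6.png",s)
def top(im):  # stopper top-face centre in the scene view
    g=cv2.cvtColor(im,cv2.COLOR_BGR2GRAY);c=max(blobs(im,g>195,(352,95,30,20),8),key=cv2.contourArea);m=cv2.moments(c);return m['m10']/m['m00'],m['m01']/m['m00']
a=top(s);b=top(cv2.imread("pics/s6.png"));print(a)
for z in(.291,.299,.307,.315,.323):print(z,proj("scene",np.array([.5818,.1828,z])).round(1))
```

```text
[  4.1228   5.0889  -5.7521  78.9928  -0.0227 -54.4491] [ 0.1191 -2.0315 -0.0357] [9.7979 0.5411 0.9335] 0.05308689034414659
(368.9848484848485, 98.28787878787878)
0.291 [368.5 100.2]
0.299 [368.7  96.9]
0.307 [369.   93.6]
0.315 [369.3  90.3]
0.323 [369.6  86.9]
```

>>> {"op": "send_rows", "data": {
  "targets": "-0.4 -0.6 0 4 140;-0.8 -1.3 0 8 140;-0.8 -1.3 0 12 140;-0.8 -1.3 0 16 140;-0.8 -1.3 0 20 140;-0.8 -1.3 0 24 140;-0.8 -1.3 0 28 140;-0.8 -1.3 0 32 140;-0.8 -1.3 0 36 140;-0.8 -1.3 0 40 140;-0.8 -1.3 0 45 140;-0.8 -1.3 0 45 140;-0.8 -1.3 0 45 140"
}}

```text
time: 23.15
ee_pos: [0.5541, 0.0389, 0.0869]
tcp_rot: [-179.9, 0.0, -166.5]
wrist_force: [5.6, -3.2, 2.2]
opening: 0.0528
grasp_force: 43.1
```

```bash
cat >> h.py <<'E'
def stop_top(im):
    g=cv2.cvtColor(im,cv2.COLOR_BGR2GRAY);c=blobs(im,g>195,(354,75,30,40),8)[0];m=cv2.moments(c);return np.round([m['m10']/m['m00'],m['m01']/m['m00'],m['m00']],1)
E
python3 - <<'E'
from h import *
o=bot.get_obs();print(o["q"][5],o["torque"],o["wrist_force"],o["opening"])
s=camera("scene");cv2.imwrite("pics/s7.png",s);print(stop_top(cv2.imread("pics/s6.png")),stop_top(s))
E
```

```text
-9.45686778293852 [-0.915  -1.0291 -0.0737] [ 5.5961 -3.1871  2.1722] 0.05283177208668119
[369.   98.3  66. ] [369.1  95.   68.5]
```

>>> {"op": "send_rows", "data": {
  "targets": "-0.3 -0.3 0 4 140;-0.6 -0.6 0 8 140;-0.6 -0.6 0 12 140;-0.6 -0.6 0 16 140;-0.6 -0.6 0 20 140;-0.6 -0.6 0 24 140;-0.6 -0.6 0 28 140;-0.6 -0.6 0 32 140;-0.6 -0.6 0 36 140;-0.6 -0.6 0 40 140;-0.6 -0.6 0 45 140;-0.6 -0.6 0 45 140;-0.6 -0.6 0 45 140"
}}

```text
time: 24.82
ee_pos: [0.5539, 0.0379, 0.087]
tcp_rot: [-179.8, 0.1, 148.5]
wrist_force: [-0.6, -6.5, 6.5]
opening: 0.0532
grasp_force: 43.4
```

Run:
```python
from h import *
o=bot.get_obs();print(o["q"][5],o["torque"],o["wrist_force"],o["opening"])
s=camera("scene");cv2.imwrite("pics/s8.png",s);print(stop_top(s))
i=cv2.imread("pics/scene0.png");g=cv2.cvtColor(i,cv2.COLOR_BGR2GRAY);m=cv2.moments(blobs(i,g>195,(297,128,24,17),8)[0]);print(m['m01']/m['m00'],proj("scene",np.array([.6075,.337,.241])))
a=cv2.imread("pics/g5.png");u=cv2.resize(a[:,:560],(160,160),interpolation=cv2.INTER_AREA);c=np.zeros((400,640,3),np.uint8);c[60:220,290:450]=u;print("before",stop_top(c))
```

```text
35.487599571268035 [-1.438  -0.0048  0.0129] [-0.6381 -6.4602  6.4545] 0.0531598221220961
[369.4  91.6  66.5]
136.4331337325349 [307.3269 135.1108]
before [368.6 101.7  65. ]
```

Stopper height in the image went 101.7 → 98.3 → 95.0 → 91.6 px, which is three clean clicks. One more to go.

>>> {"op": "send_rows", "data": {
  "targets": "-0.2 -0.4 0 4 140;-0.4 -0.7 0 8 140;-0.4 -0.7 0 12 140;-0.4 -0.7 0 16 140;-0.4 -0.7 0 20 140;-0.4 -0.7 0 24 140;-0.4 -0.7 0 28 140;-0.4 -0.7 0 32 140;-0.4 -0.7 0 36 140;-0.4 -0.7 0 40 140;-0.4 -0.7 0 45 140;-0.4 -0.7 0 45 140;-0.4 -0.7 0 45 140"
}}

```text
time: 26.5
ee_pos: [0.553, 0.0373, 0.0869]
tcp_rot: [-179.8, 0.1, 103.5]
wrist_force: [-3.6, -5.4, 9.7]
opening: 0.0532
grasp_force: 43.6
```

Run:
```python
from h import *
o=bot.get_obs();print(o["q"][5],o["torque"],o["wrist_force"],o["opening"])
s=camera("scene");cv2.imwrite("pics/s9.png",s);print(stop_top(s))
```

```text
80.4052339741848 [-1.1575  1.0503 -0.0226] [-3.5997 -5.3926  9.6848] 0.053218326842454165
[370.1  88.1  70.5]
```

>>> {"op": "send_rows", "data": {
  "targets": "0 0 0 0 120;0 0 0 0 100;0 0 0 0 60;0 0 0 0 0;0 0 0 0 0;0 0 0 0 0;0 0 -10 0 0;0 0 -30 0 0;0 0 -60 0 0;0 0 -95 0 0;0 0 -130 0 0;0 0 -165 0 0;0 0 -200 0 0;0 0 -225 0 0;0 0 -240 0 0;0 0 -240 0 0"
}}

```text
time: 28.55
ee_pos: [0.5545, 0.0387, 0.3283]
tcp_rot: [179.9, 0.0, 103.6]
wrist_force: [0.2, -0.7, -1.6]
opening: 0.0852
grasp_force: 0.0
```

Run:
```python
from h import *
s=camera("scene");t=camera("top");print(stop_top(s))
cv2.imwrite("pics/g6.png",np.hstack([cv2.resize(s[60:260,290:450],(480,600),interpolation=cv2.INTER_CUBIC),cv2.resize(t[160:310,290:370],(320,600))]))
```

```text
[370.1  88.1  69.5]
```

View pics/g6.png

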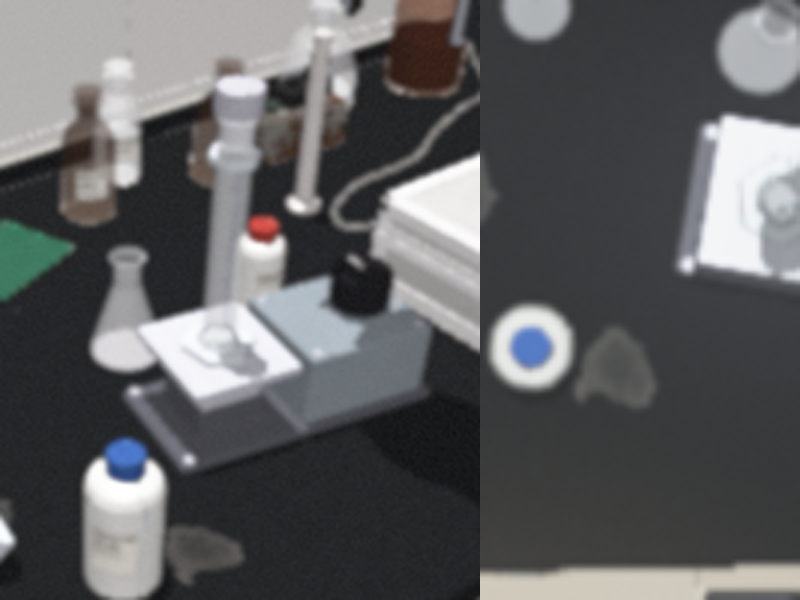

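The platform (220,350) now meets the deck edge at (275,330) in the crop. The cylinder stands upright on it, the knob marker has turned half a turn, and the bystanders have not moved. The gripper is clear, so I'll hand it in.

```bash
python3 -c "
from workcell import ticket
print(ticket.job_done())"
```

```text
the job is handed in; nothing more can be done
None
```

I stood the cylinder upright in the middle of the platform, let go, turned the knob 4 clicks clockwise until the platform was flush with the deck, and handed the job in at about 29 s; the flask and both bottles stayed where they were.

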